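# Hold the loupe in focus over the bearing

### The job

I need a close-up of this bearing's race through the loupe: push the inspection stand's stage fully home, so that the bearing is under the camera, then draw the loupe out of its rest and hold it in the gap under the camera, level and still, centred over the bearing, with the lens at the height of the red pointer, which is set to its focal height. Finish while holding the loupe freely there: never let it touch the stand or drop it, leave the red pointer as it is set and do not disturb the tub, tin, bolt and caliper.

Things in the scene. Friction and masses are not known exactly. Their poses are not given: they have to be found in the camera images.
- stand: fixed grey inspection stand; origin on the bench under the camera's axis, x towards the column at its back. Base x -120 to +125, y -65 to +65, slide ways up to z 22. Column 16 dia, 290 high, at x +98; its arm holds a black camera (46 dia, up to z 283) with a white ring light (58 dia, underside at z 195) over the origin. Front and sides are open
- stage (a joint): slide of the dark steel stage (100 x 86 plate, top at z 26) along the stand's x: 0 = drawn 60 mm out to the front, 0.060 m = fully home against its stop, the bearing then under the camera. Starts at 0 to 0.020; friction about 1.5 N, stays where it is left
- stage_knob (a point): point on the axis of the stage's upright black knob, 20 dia: full width from 16 below to 10 above this point, top 12 above. It stands on a thin rod, 115 mm in front of the bearing's centre. Pushing it along the stand's +x sends the stage home
- bearing: silver ball bearing, 52 dia x 15, clamped flat by a brass nut on the stage, with which it moves; origin at the centre of its underside, 30 above the bench. Its top is 15, the top of nut and stud 24 above the origin
- pointer_tip (a point): tip of the flat red pointer (12 wide, 3 thick) that sticks out forward from the red collar (32 dia, 18 high) on the stand's column, 48 behind the camera's axis. Its height, 95 to 125 above the bench (it differs each time), is where the middle of the lens must be held. The collar is clamped by friction, 15 N
- loupe_rest: fixed plywood block, 84 (x) x 92 (y) x 69 high, origin on the bench under its centre. Slot open to -x: 72 wide, floor at z 50, clear cover from z 65 to 69 over x -28 to +42, back of the slot at x +36. The loupe lies in it with its handle out along the rest's -x and comes out straight that way (75 mm to be clear)
- loupe: loupe, 56 to 91 g; origin at the lens centre, mid thickness, z the lens axis (up as it lies). Steel rim 64 dia x 10 thick, thin neck, then along -x a straight yellow handle, 14 wide (y) x 12 high (z), from x -48 to -148, level with the lens centre. Starts in the rest, origin about 55 above the bench over the rest's origin. Balances near x -24; grip the handle firmly (15 N or more) lest it sag
- white_tub: open white plastic tub with screws, 71 x 151 x 54, origin under its centre; leave alone
- grease_tin: red and grey tin, 66 dia x 46, origin under its centre; leave alone
- bolt1: hex bolt standing on its head, 50 high, origin under its centre; leave alone
- caliper: steel vernier caliper lying flat, 220 long (y) x 74 x 11, origin under its centre; leave alone

How it is judged:
By the outcome, as a careful person would: the job done as asked, in the order asked, and still so for the second after the job is handed in, while the arm keeps its last pose, push and grip.
It also fails if it takes over 61 s, if anything falls off the work surface, if the arm or the gripper's body presses on something with over 40 N, if the wrist force passes 120 N, or if a joint passes its speed limit or range.

### The arm

A 6-joint arm with a two-finger parallel gripper is mounted at the origin on a cart in front of the work surface, level with it; the furniture and walls round the work are solid. World frame = base frame: x ahead of the robot, y to its left, z up, the work surface at z = 0. Lengths are in m, angles in rad, forces in N, time in s.
With the tool pointing down it reaches from about 0.25 to 0.725 m from the base axis. Payload 4 kg.
Tool frame: the origin (TCP) lies midway between the tips of the shut fingers; the grasp point (between the pads) lies 19 mm behind it; z points along the fingers, y is the line along which they close (so a half turn about z gives the same grasp; the last joint's range is limited). The gripper opens to 85 mm and grips with 20 to 120 N. Pads are 22 mm wide; open, the fingers measure 114 mm over their backs; the gripper's body (76 mm by 85 mm) begins 54 mm behind the grasp point. The pads swing forward as they close: fully open they stand 13 mm farther back than shut.
Start: joints at [-1.252, 0.241, 0.005, 1.335, 0, 1.571], TCP at [0.157, -0.475, 0.231] pointing down, gripper open.
Joint ranges: [-2.72, 2.72], [-1.05, 1.87], [-1.09, 1.28], [-1.99, 2.15], [-1.42, 1.44], [-3.14, 3.14]. Speed limits (rad/s): [2.79, 2.79, 3.14, 3.14, 3.14, 3.14].

### API

Orientations are given as a unit quaternion [x, y, z, w].
In Python, from workcell import bot gives the robot as it stands.
- The arm moves only by the tool play_rows, never from a script. Its argument "moves" is a list of rows, each a list of 3 entries, a list of its own where there are three numbers: the opening, from -1 (shut) to 1 (fully open), then the shift along the tool's x, y, z in cm, then the turn, a rotation vector about the tool's x, y, z in rad. A call has 1 to 12 rows; each row shifts and turns the commanded pose from where the row before left it, along the tool's axes as they then stand; what a row does not reach is not made up. A row lasts 1/12 s, in which the tool goes at most 41.7 mm and 7.16 degrees, less where a joint would pass 70% of its speed; a pose out of reach is approached as far as the arm can. A call is refused whole if a number of a shift passes 4.17 or a number of a turn 0.125, either way. A call with a gripper value outside its range is refused whole. The fingers move at their own pace and stop on an object; the grip force is fixed at half the most. Time passes only in rows, so rows that do not move let the fingers close. It gives the time, the measured TCP pose, the force and the opening at its end, in the units of the state.
- bot.get_obs(): the state, without advancing time (a new reading comes with each control period).
- bot.camera(name): name is "scene" or "top" or "wrist"; returns (picture, depth): 420x560x3 uint8, red, green, blue; 420x560 float32, m along the optical axis (not along the pixel's ray), 0 where there is no reading.
- bot.camera_info(name): a dict with "K" (3x3 intrinsics, pixels), "world_from_camera" (4x4, takes a point from camera to world coordinates); the wrist camera has in their place "T_tool_cam" (4x4, takes a point from camera to tool coordinates, whose origin is the TCP and whose axes are the flange's). Camera axes: x right, y up, looking along -z (the intrinsics and any distortion apply to the point x, -y, -z); pixel columns grow to the right and rows downward; lengths in m; the calibration is good to about 2 mm. The wrist camera is an equidistant fisheye: a pixel r from the principal point sees the ray r / f radians off the axis. A picture is of the moment at which its call begins: read the wrist's pose just before it. camera_info takes no time and is no camera call.
- bot.job_done(): hands the job in, once; it reports no verdict.
The state is a dict: "clock": time; "joint_pos": joint angles; "joint_vel": joint speeds; "tau": joint torques, N m; "eef_pos": TCP position; "tool_rot": TCP orientation; "ft_force": force on the tool from outside, world axes, zero at the start; "ft_torque": the same for the moment, N m; "grip_width": finger opening in m.
Only numpy, scipy, OpenCV 4.12 (cv2) and the standard library are available. Lean on these libraries where they do the work, as an engineer would, in place of code of your own. Each camera call takes 0.05 s, during which the arm holds its last target. There are 200 camera calls.

## Working session

There is one attempt and no reset: what is moved stays moved. The work goes in short steps, Python scripts to look and compute and a tool call to move; the robot and the scene stay as the last step left them, time stands still between calls to the robot, and variables do not carry over. Pictures are saved under pics/ and viewed, on a budget of 10 in all, crops included, one or two more only if the job needs it, and the job is handed in when it is done.

Besides the shell and the picture viewer there is one more tool, called as name(argument=value, ...) on one line, values as JSON. play_rows: Moves the arm, as the interface text tells. Its arguments: {"type":"object","properties":{"moves":{"type":"array"}},"required":["moves"]}

```bash
mkdir -p pics; ls; cat > h.py <<'E'
import numpy as np, cv2
from workcell import bot
from scipy.spatial.transform import Rotation as R
def cam(n):
    o=bot.get_obs(); p,d=bot.camera(n); return o,p,d,bot.camera_info(n)
def cloud(d,info):
    K=np.array(info["K"]);T=np.array(info["world_from_camera"])
    v,u=np.mgrid[:d.shape[0],:d.shape[1]]
    P=np.stack([(u-K[0,2])/K[0,0]*d,-(v-K[1,2])/K[1,1]*d,-d],-1)
    return P@T[:3,:3].T+T[:3,3]
E
python3 - <<'E'
from h import *
for n in("scene","top"):
    o,p,d,i=cam(n); cv2.imwrite(f"pics/{n}0.png",p[:,:,::-1]); np.savez(f"{n}0.npz",p=p,d=d,P=cloud(d,i))
    print(n,i)
print(bot.get_obs()); print(bot.camera_info("wrist"))
E
```

```text
pics
scene {'K': array([[538.38408049,   0.        , 278.37488613],
       [  0.        , 538.38408049, 208.38507331],
       [  0.        ,   0.        ,   1.        ]]), 'world_from_camera': array([[-0.7979048 ,  0.33310704, -0.50238196, -0.1537374 ],
       [-0.60277377, -0.4456589 ,  0.66185491,  0.96419928],
       [-0.00342246,  0.83091988,  0.55638156,  0.83141666],
       [ 0.        ,  0.        ,  0.        ,  1.        ]])}
top {'K': array([[406.82800114,   0.        , 276.80005342],
       [  0.        , 406.82800114, 209.81615816],
       [  0.        ,   0.        ,   1.        ]]), 'world_from_camera': array([[ 0.013853  ,  0.98844872, -0.15092125,  0.34364342],
       [-0.99987375,  0.01251892, -0.00978617,  0.04218873],
       [-0.00778376,  0.15103777,  0.98849735,  1.27126875],
       [ 0.        ,  0.        ,  0.        ,  1.        ]])}
{'clock': 0.1, 'joint_pos': array([-1.25200766e+00,  2.41286068e-01,  3.86152769e-03,  1.33520648e+00,
        5.21422264e-06,  1.57078772e+00]), 'joint_vel': array([-0.00136163, -0.00254188,  0.0040549 ,  0.00093819, -0.00071515
[... 269 characters left out ...]
721e-04, -9.06133619e-04]), 'ft_force': array([-0.21595413, -0.41317953, -1.32481667]), 'ft_torque': array([-0.0087719 ,  0.00585221, -0.05108327]), 'grip_width': 0.08567233818118763}
{'K': array([[325.1922621 ,   0.        , 280.90967163],
       [  0.        , 325.1922621 , 211.71655559],
       [  0.        ,   0.        ,   1.        ]]), 'T_tool_cam': array([[-1.13145099e-03,  9.64832820e-01,  2.62861846e-01,
         6.60023192e-02],
       [ 9.99999343e-01,  1.04390769e-03,  4.72696403e-04,
        -7.17088840e-05],
       [ 1.81669501e-04,  2.62862208e-01, -9.64833367e-01,
        -1.42345399e-01],
       [ 0.00000000e+00,  0.00000000e+00,  0.00000000e+00,
         1.00000000e+00]])}
```

View pics/scene0.png

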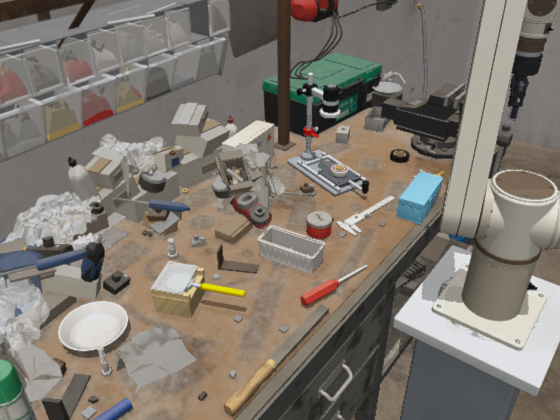

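View pics/top0.png

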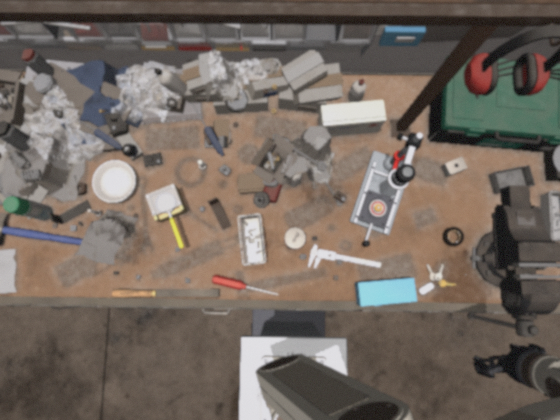

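The scene view shows the stand at (330,150), the knob at (365,187), the loupe handle at (220,290). The top view shows the stand at (380,190), the knob at (366,243), the handle at (178,230) and the bolt probably near (200,165). I'll make a composite zoom.

```bash
python3 - <<'E'
from h import *
S=np.load("scene0.npz");T=np.load("top0.npz")
def crop(A,u,v,w,h): return cv2.resize(A["p"][v:v+h,u:u+w,::-1],(400,300),interpolation=cv2.INTER_CUBIC)
a=np.hstack([crop(S,280,65,120,135),crop(T,335,125,120,135)]);b=np.hstack([crop(S,140,235,120,90),crop(T,130,170,120,90)])
cv2.imwrite("pics/z.png",np.vstack([a,b]))
for n,A in(("S",S),("T",T)):
    hsv=cv2.cvtColor(A["p"],cv2.COLOR_RGB2HSV);P=A["P"]
    m=(hsv[...,0]>22)&(hsv[...,0]<34)&(hsv[...,1]>170)&(hsv[...,2]>120)&(P[...,2]>.03)&(P[...,2]<.1)
    nn,l,st,c=cv2.connectedComponentsWithStats(m.astype(np.uint8))
    for k in range(1,nn):
        if st[k,4]>40:
            q=P[l==k];mu=np.median(q,0);w,v=np.linalg.eigh(np.cov((q-mu)[:,:2].T));d=v[:,1];t=(q-q.mean(0))[:,:2]@d
            print(n,"yellow",st[k],q.mean(0),mu,d,np.percentile(t,[1,99]),np.percentile(q[:,2],[5,50,95]))
    m=((hsv[...,0]<6)|(hsv[...,0]>174))&(hsv[...,1]>150)&(hsv[...,2]>70)&(P[...,1]<-.1)&(P[...,2]>.06)&(P[...,2]<.2)
    q=P[m]; vv=np.argwhere(m); print(n,"red",len(q)); 
    if len(q): print(vv.min(0),vv.max(0),q.mean(0),np.percentile(q,[2,50,98],axis=0))
    # black near knob
    m=(hsv[...,2]<50)&(P[...,2]>.03)&(P[...,2]<.08)&(P[...,1]<-.1)&(P[...,1]>-.4)&(P[...,0]>.3)
    nn,l,st,c=cv2.connectedComponentsWithStats(m.astype(np.uint8))
    for k in range(1,nn):
        if st[k,4]>12: print(n,"black",st[k],P[l==k].mean(0),np.percentile(P[l==k],[2,98],axis=0))
E
```

```text
S yellow [200 283  45  14 289] [0.45506252 0.36004641 0.05760036] [0.45477249 0.35982334 0.05808525] [-0.92354388 -0.38349277] [-0.04898395  0.04741672] [0.05249397 0.05808525 0.0614582 ]
S red 90
[120 228] [139 318] [ 0.70350138 -0.27940473  0.10482516] [[ 0.64792092 -0.3066369   0.07469068]
 [ 0.68054418 -0.28938917  0.10640953]
 [ 0.91173374 -0.18446639  0.11985396]]
S black [362 181   6  11  52] [ 0.4310661  -0.20636947  0.04456937] [[ 0.42448512 -0.21365105  0.03075946]
 [ 0.43936204 -0.19945243  0.05839591]]
T red 75
[152 394] [167 403] [ 0.67602717 -0.29659394  0.10785132] [[ 0.65388627 -0.31293086  0.09988514]
 [ 0.67640573 -0.294879    0.10890388]
 [ 0.69687157 -0.28826348  0.11592976]]
T black [398 119  12  10  67] [ 0.80258069 -0.33191339  0.05541487] [[ 0.79734645 -0.3476976   0.03350664]
 [ 0.81630074 -0.32403153  0.07928376]]
```

View pics/z.png

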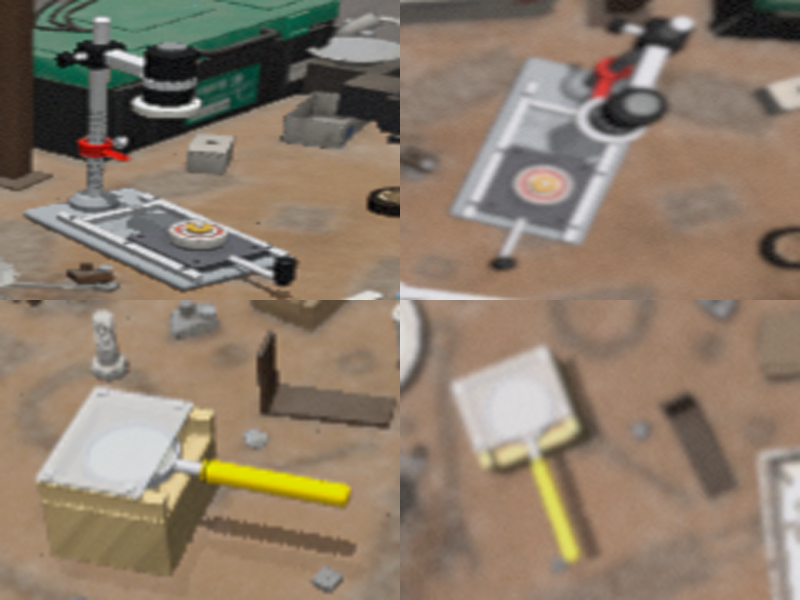

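```bash
python3 - <<'E'
from h import *
for n in("scene","top"):
    A=np.load(n+"0.npz");P=A["P"];p=A["p"];hsv=cv2.cvtColor(p,cv2.COLOR_RGB2HSV)
    box=(P[...,0]>.38)&(P[...,0]<.8)&(P[...,1]<-.12)&(P[...,1]>-.42)
    m=box&(P[...,2]>.11)&(P[...,2]<.3); 
    for a,b in((.04,.08),(.13,.17),(.17,.2),(.2,.25),(.25,.3)):
        m=box&(P[...,2]>a)&(P[...,2]<b)&(P[...,0]>.58); q=P[m]
        if len(q):print(n,"z",a,b,len(q),np.percentile(q,[5,50,95],axis=0).round(3).tolist())
    m=box&(hsv[...,0]>8)&(hsv[...,0]<28)&(hsv[...,1]>110)&(P[...,2]>.035)&(P[...,2]<.07)
    q=P[m];print(n,"brass",len(q),q.mean(0),q.std(0))
    m=box&(P[...,2]>.009)&(P[...,2]<.035)
    nn,l,st,c=cv2.connectedComponentsWithStats(m.astype(np.uint8));k=1+st[1:,4].argmax();q=P[l==k]
    r=cv2.minAreaRect((q[:,:2]*1000).astype(np.float32));print(n,"base",len(q),r,cv2.boxPoints(r).tolist())
    q=P[box&(P[...,2]<.009)&(P[...,2]>-.02)];print(n,"bench z",np.median(q[:,2]))
    # loupe region
    lb=(P[...,0]>.38)&(P[...,0]<.65)&(P[...,1]>.28)&(P[...,1]<.5)
    m=lb&(P[...,2]>.06)&(P[...,2]<.078);nn,l,st,c=cv2.connectedComponentsWithStats(m.astype(np.uint8));k=1+st[1:,4].argmax();q=P[l==k]
    r=cv2.minAreaRect((q[:,:2]*1000).astype(np.float32));print(n,"rest",len(q),r,np.median(q[:,2]))
    m=lb&(hsv[...,0]>22)&(hsv[...,0]<34)&(hsv[...,1]>190);i=bot.camera_info(n)
    nn,l,st,c=cv2.connectedComponentsWithStats(m.astype(np.uint8));k=1+st[1:,4].argmax()
    v,u=np.nonzero(l==k);K=i["K"];W=i["world_from_camera"]
    d=np.stack([(u-K[0,2])/K[0,0],-(v-K[1,2])/K[1,1],-np.ones(len(u))],1)@W[:3,:3].T
    q=W[:3,3]+d*((.058-W[2,3])/d[:,2:]);mu=q.mean(0);w,vv=np.linalg.eigh(np.cov((q-mu)[:,:2].T));dd=vv[:,1]
    print(n,"handle",len(u),mu,dd,np.percentile((q-mu)[:,:2]@dd,[0,100]),hsv[l==k].mean(0))
A=np.load("top0.npz")
# knob in top: dark pixels near (366,243)
i=bot.camera_info("top");K=i["K"];W=i["world_from_camera"];g=A["p"].max(2)
m=np.zeros_like(g);m[232:255,355:380]=g[232:255,355:380]<60;v,u=np.nonzero(m);print(len(u),u.mean(),v.mean())
d=W[:3,:3]@[(u.mean()-K[0,2])/K[0,0],-(v.mean()-K[1,2])/K[1,1],-1];print("knob",W[:3,3]+d*((.055-W[2,3])/d[2]),A["P"][243,366])
E
```

```text
scene z 0.04 0.08 286 [[0.682, -0.343, 0.042], [0.792, -0.246, 0.061], [0.799, -0.182, 0.078]]
scene z 0.13 0.17 117 [[0.681, -0.363, 0.134], [0.691, -0.306, 0.151], [0.799, -0.291, 0.168]]
scene z 0.17 0.2 102 [[0.593, -0.344, 0.171], [0.691, -0.301, 0.187], [0.799, -0.243, 0.199]]
scene z 0.2 0.25 493 [[0.584, -0.34, 0.203], [0.664, -0.279, 0.233], [0.799, -0.245, 0.249]]
scene z 0.25 0.3 361 [[0.583, -0.341, 0.251], [0.673, -0.284, 0.27], [0.799, -0.247, 0.289]]
scene brass 42 [ 0.67541304 -0.29339731  0.05192608] [0.12849829 0.0441036  0.00798918]
scene base 1563 ((569.7409057617188, -256.27667236328125), (133.3092498779297, 306.1150817871094), 70.06720733642578) [[403.1288146972656, -266.7582092285156], [690.905517578125, -371.1182556152344], [736.35302734375, -245.79513549804688], [448.5762939453125, -141.43508911132812]]
scene bench z -0.0003470863210015551
scene rest 1105 ((548.1784057617188, 397.47760009765625), (84.89403533935547, 97.67211151123047), 22.45193862915039) 0.06869241161665907
scene handle 284 [0.45545026 0.3605508  0.058     ] [-0.92931012 -0.36930029] [-0.0497
[... 474 characters left out ...]
.288, 0.275], [0.799, -0.251, 0.288]]
top brass 16 [ 0.60336323 -0.27118885  0.04886129] [0.11291596 0.03749151 0.00450431]
top base 2197 ((580.1011962890625, -264.1878662109375), (129.7733917236328, 283.0385437011719), 70.79603576660156) [[425.1136474609375, -278.91363525390625], [692.402099609375, -372.01409912109375], [735.0887451171875, -249.46209716796875], [467.80029296875, -156.36163330078125]]
top bench z -0.0002249752065124344
top rest 750 ((549.668701171875, 395.22467041015625), (84.03425598144531, 92.51258850097656), 22.711650848388672) 0.0684112236344877Traceback (most recent call last):
  File "<stdin>", line 20, in <module>
ValueError: attempt to get argmax of an empty sequence
```

play_rows(moves=[[-1,[0,0,-0.5],[0,0,-0.12]],[-1,[0,0,0],[0,0,-0.124]],[-1,[0,0,0],[0,0,-0.124]],[-1,[0,0,0],[0,0,-0.124]],[-1,[0,0,0],[0,0,-0.124]],[-1,[0,0,0],[0,0,-0.124]],[-1,[0,0,0],[0,0,-0.124]],[-1,[0,0,0],[0,0,-0.124]],[-1,[0,0,0],[0,0,-0.124]],[-1,[0,0,0],[0,0,-0.124]],[-1,[0,0,0],[0,0,-0.124]],[-1,[0,0,0],[0,0,-0.124]]])

```text
clock: 1.1
eef_pos: [0.1566, -0.4744, 0.2358]
tool_rot: [0.618, 0.786, 0.0, -0.001]
ft_force: [0.2, 0.8, 0.7]
grip_width: -0.0
```

```bash
cat >> h.py <<'E'
def to(p,az=None,o=None):
    "remaining shift in tool axes (cm) to p after a turn, and the turn about tool z to azimuth az (deg)"
    o=o or bot.get_obs();r=R.from_quat(o["tool_rot"]).as_matrix()
    a=np.degrees(np.arctan2(r[1,0],r[0,0]))
    print("t",round(o["clock"],2),"pos",o["eef_pos"].round(4),"az",a.round(2),"zax",r[:,2].round(3),"F",o["ft_force"].round(1),"w",o["grip_width"].round(4),"q",o["joint_pos"].round(2))
    if p is not None:
        d=np.array(p)-o["eef_pos"]; print("shift now-axes cm",(r.T@d*100).round(2))
        if az is not None:
            t=(a-az+180)%360-180; print("turn z rad",np.radians(t).round(3),"shift after turn",((r@R.from_rotvec([0,0,np.radians(t)]).as_matrix()).T@d*100).round(2))
E
python3 - <<'E'
from h import *
to([.396,-.198,.2],160.6)
E
```

```text
Traceback (most recent call last):
  File "h.py", line 15, in to
    print("t",round(o["clock"],2),"pos",o["eef_pos"].round(4),"az",a.round(2),"zax",r[:,2].round(3),"F",o["ft_force"].round(1),"w",o["grip_width"].round(4),"q",o["joint_pos"].round(2))
                                                                                                                                   ^^^^^^^^^^^^^^^^^^^^^
AttributeError: 'float' object has no attribute 'round'
```

```bash
sed -i 's/o\["grip_width"\].round(4)/round(o["grip_width"],4)/' h.py
python3 - <<'E'
from h import *
to([.386,-.195,.2],160.6)
E
```

```text
t 1.1 pos [ 0.1566 -0.4744  0.2358] az 103.65 zax [-0.     0.001 -1.   ] F [0.2 0.8 0.7] w -0.0 q [-1.25  0.24  0.01  1.35 -0.    0.08]
shift now-axes cm [21.74 28.89  3.6 ]
turn z rad -0.994 shift after turn [-12.36  33.97   3.6 ]
```

play_rows(moves=[[-1,[0,0,0],[0,0,-0.124]],[-1,[0,0,0],[0,0,-0.124]],[-1,[0,0,0],[0,0,-0.124]],[-1,[0,0,0],[0,0,-0.124]],[-1,[0,0,0],[0,0,-0.124]],[-1,[0,0,0],[0,0,-0.124]],[-1,[0,0,0],[0,0,-0.124]],[-1,[0,0,0],[0,0,-0.124]],[-1,[-1.2,3.4,0.2],[0,0,0]],[-1,[-1.2,3.4,0.2],[0,0,0]],[-1,[-1.2,3.4,0.2],[0,0,0]],[-1,[-1.2,3.4,0.2],[0,0,0]]])

```text
clock: 2.1
eef_pos: [0.2484, -0.3618, 0.2277]
tool_rot: [0.173, 0.985, 0.0, -0.0]
ft_force: [0.3, 0.5, -0.5]
grip_width: -0.0004
```

play_rows(moves=[[-1,[-1.2,3.4,0.2],[0,0,0]],[-1,[-1.2,3.4,0.2],[0,0,0]],[-1,[-1.2,3.4,0.2],[0,0,0]],[-1,[-1.2,3.4,0.2],[0,0,0]],[-1,[-1.2,3.4,0.2],[0,0,0]],[-1,[-1.2,3.4,0.2],[0,0,0]],[-1,[0,0,0],[0,0,0]],[-1,[0,0,0],[0,0,0]]])

```text
clock: 2.77
eef_pos: [0.3857, -0.1942, 0.2158]
tool_rot: [0.17, 0.985, 0.0, -0.001]
ft_force: [-0.4, -0.1, -0.3]
grip_width: 0.0002
```

```bash
cat >> h.py <<'E'
def wcast(o,info,uv,z=None):
    "wrist ray(s): origin, dirs (world); with z also hits on the plane"
    K=info["K"];uv=np.atleast_2d(uv).astype(float);x=(uv-[K[0,2],K[1,2]]);r=np.linalg.norm(x,axis=1)+1e-9;th=r/K[0,0]
    d=np.stack([np.sin(th)*x[:,0]/r,-np.sin(th)*x[:,1]/r,-np.cos(th)],1)
    T=np.eye(4);T[:3,:3]=R.from_quat(o["tool_rot"]).as_matrix();T[:3,3]=o["eef_pos"];T=T@info["T_tool_cam"]
    d=d@T[:3,:3].T;c=T[:3,3]
    return (c,d) if z is None else c+d*((z-c[2])/d[:,2:])
def wcloud(o,info,d):
    K=info["K"];v,u=np.mgrid[:d.shape[0],:d.shape[1]];uv=np.stack([u,v],-1).reshape(-1,2)
    c,D=wcast(o,info,uv); x=uv-np.array([K[0,2],K[1,2]]);th=np.linalg.norm(x,axis=1)/K[0,0]
    return (c+D*(d.reshape(-1)/np.cos(th))[:,None]).reshape(*d.shape,3)
E
python3 - <<'E'
from h import *
to([.386,-.195,.2],160.6)
o,p,d,i=cam("wrist");cv2.imwrite("pics/w1.png",p[:,:,::-1]);np.savez("w1.npz",p=p,d=d,P=wcloud(o,i,d))
E
```

```text
t 2.77 pos [ 0.3857 -0.1942  0.2158] az 160.4 zax [-0.001  0.    -1.   ] F [-0.4 -0.1 -0.3] w 0.0002 q [-0.47  0.12 -0.19  1.27 -0.   -0.12]
shift now-axes cm [-0.06 -0.07  1.58]
turn z rad -0.004 shift after turn [-0.06 -0.07  1.58]
```

View pics/w1.png

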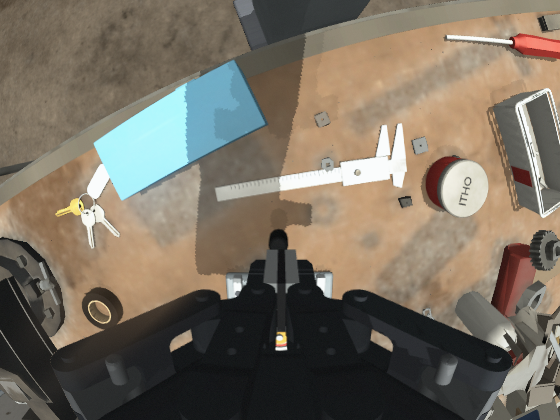

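The wrist view shows the knob at about (278,240), in line with the fingers, the caliper at (370,170), and the blue box at (180,130). I'll measure the knob and box height.

```bash
python3 - <<'E'
from h import *
o=bot.get_obs();i=bot.camera_info("wrist")
A=np.load("w1.npz");P=A["P"];g=A["p"].max(2)
m=np.zeros(g.shape,np.uint8);m[222:262,262:296]=(g[222:262,262:296]<70)
print("knob top ring", wcast(o,i,[[278,236],[278,240]],.058), P[225:262:4,278].round(3).tolist())
q=P[228:262,264:294].reshape(-1,3);q=q[(q[:,2]>.052)&(q[:,2]<.066)];print(len(q),q.mean(0),np.percentile(q,[2,98],axis=0))
b=P[70:190,110:260].reshape(-1,3);print("blue top",np.percentile(b,[5,50,95],axis=0).round(3))
O=np.array([.5955,-.269]);
for a in(-19.2,-19.6,-19.9):
    e=np.array([np.cos(np.radians(a)),np.sin(np.radians(a))]);print(a,"knob in stand:",(q.mean(0)[:2]-O)@e,(q.mean(0)[:2]-O)@[-e[1],e[0]])
E
```

```text
knob top ring [[ 0.42097603 -0.21145797  0.058     ]
 [ 0.42489753 -0.21288264  0.058     ]] [[0.428, -0.213, -0.0], [0.423, -0.211, 0.031], [0.423, -0.211, 0.044], [0.424, -0.211, 0.054], [0.427, -0.212, 0.056], [0.431, -0.214, 0.055], [0.375, -0.192, 0.219], [0.374, -0.192, 0.225], [0.374, -0.192, 0.229], [0.375, -0.192, 0.233]]
208 [ 0.42932228 -0.21351116  0.05507421] [[ 0.42323451 -0.22320355  0.05252694]
 [ 0.43623767 -0.20567895  0.05662126]]
blue top [[-0.041 -0.66  -0.861]
 [ 0.293 -0.265  0.061]
 [ 0.354 -0.193  0.063]]
-19.2 knob in stand: -0.1751827395952651 -0.0022479595401280446
-19.6 knob in stand: -0.17516277692478519 -0.0034709010637643195
-19.9 knob in stand: -0.17514220232434677 -0.00438799945010051
```

play_rows(moves=[[-1,[0,-0.2,3.6],[0,0,0]],[-1,[0,0,3.6],[0,0,0]],[-1,[0,0,3.6],[0,0,0]],[-1,[0,0,3.6],[0,0,0]],[-1,[0,0,3.5],[0,0,0]],[-1,[-0.8,0,0],[0,0,0]],[-1,[-0.8,0,0],[0,0,0]],[-1,[-0.8,0,0],[0,0,0]],[-1,[-0.8,0,0],[0,0,0]],[-1,[-0.8,0,0],[0,0,0]],[-1,[-0.8,0,0],[0,0,0]]])

```text
clock: 3.73
eef_pos: [0.4314, -0.2151, 0.039]
tool_rot: [0.173, 0.985, -0.001, 0.001]
ft_force: [-1.3, 0.0, 1.2]
grip_width: 0.0
```

play_rows(moves=[[-1,[-0.8,0,0],[0,0,0]],[-1,[-0.8,0,0],[0,0,0]],[-1,[-0.8,0,0],[0,0,0]],[-1,[-0.4,0,0],[0,0,0]],[-1,[-0.2,0,0],[0,0,0]],[-1,[-0.2,0,0],[0,0,0]]])

```text
clock: 4.23
eef_pos: [0.4598, -0.2248, 0.0371]
tool_rot: [0.172, 0.985, 0.0, -0.0]
ft_force: [-1.6, 0.9, 0.4]
grip_width: 0.0
```

```bash
python3 - <<'E'
from h import *
to(None)
o=bot.get_obs();e=R.from_euler('z',-19.5,degrees=True).as_matrix().T@(o["eef_pos"]-[.5955,-.269,0]);print("stand",e)
E
```

```text
t 4.23 pos [ 0.4598 -0.2248  0.0371] az 160.14 zax [-0.001  0.    -1.   ] F [-1.6  0.9  0.4] w 0.0 q [-0.45  0.43 -0.27  0.87  0.   -0.11]
stand [-0.14271345 -0.00360085  0.03713546]
```

play_rows(moves=[[-1,[-0.2,0,0],[0,0,0]],[-1,[-0.2,0,0],[0,0,0]],[-1,[-0.1,0,0],[0,0,0]],[-1,[0,0,0],[0,0,0]],[-1,[0,0,0],[0,0,0]]])

```text
clock: 4.65
eef_pos: [0.4645, -0.2266, 0.0372]
tool_rot: [0.173, 0.985, -0.0, 0.0]
ft_force: [-0.4, 0.1, 0.2]
grip_width: -0.0
```

play_rows(moves=[[-1,[-0.2,0,0],[0,0,0]],[-1,[0,0,0],[0,0,0]],[-1,[0,0,0],[0,0,0]]])

```text
clock: 4.9
eef_pos: [0.4664, -0.2274, 0.0373]
tool_rot: [0.173, 0.985, -0.0, 0.0]
ft_force: [-0.3, 1.1, 0.1]
grip_width: -0.0001
```

play_rows(moves=[[-1,[-0.2,0,0],[0,0,0]],[-1,[-0.1,0,0],[0,0,0]],[-1,[0,0,0],[0,0,0]]])

```text
clock: 5.15
eef_pos: [0.4675, -0.2277, 0.0371]
tool_rot: [0.173, 0.985, 0.0, -0.002]
ft_force: [-5.4, 1.5, 4.1]
grip_width: 0.0003
```

play_rows(moves=[[-1,[-0.2,0,0],[0,0,0]],[-1,[-0.1,0,0],[0,0,0]],[-1,[0,0,0],[0,0,0]]])

```text
clock: 5.4
eef_pos: [0.4676, -0.2276, 0.0367]
tool_rot: [0.173, 0.985, 0.001, -0.004]
ft_force: [-9.6, 4.2, 7.8]
grip_width: -0.0001
```

Stage is home (position stalled at x = 0.4675, force about 10 N). Backing off and rising.

play_rows(moves=[[-1,[1.5,0,0],[0,0,0]],[-1,[3,0,0],[0,0,0]],[-1,[3,0,-1],[0,0,0]],[-1,[1,0,-4],[0,0,0]],[-1,[0,0,-4],[0,0,0]],[-1,[0,0,-4],[0,0,0]],[-1,[0,0,-4],[0,0,0]],[1,[0,0,-2],[0,0,0]],[1,[0,0,0],[0,0,0]]])

```text
clock: 6.15
eef_pos: [0.3957, -0.2024, 0.2335]
tool_rot: [0.173, 0.985, -0.002, 0.006]
ft_force: [0.2, -0.1, 0.3]
grip_width: 0.0232
```

```bash
python3 - <<'E'
from h import *
to(None)
Rs=R.from_euler('z',-19.5,degrees=True).as_matrix()
for n in("scene","top"):
    fr=[cam(n) for _ in range(3)];p=fr[0][1];d=np.median([f[2] for f in fr],0);P=cloud(d,fr[0][3]);np.savez(n+"1.npz",p=p,d=d,P=P)
    S=(P-[.5955,-.269,0])@Rs;hsv=cv2.cvtColor(p,cv2.COLOR_RGB2HSV)
    red=((hsv[...,0]<7)|(hsv[...,0]>173))&(hsv[...,1]>120)&(hsv[...,2]>60)
    b=(S[...,0]>.03)&(S[...,0]<.125)&(abs(S[...,1])<.03)&(S[...,2]>.08)&(S[...,2]<.15)&red
    for v,u in np.argwhere(b): print(n,v,u,(S[v,u]*1000).round(0).astype(int).tolist(),end="; ")
    print()
    # camera / ring: centroid high points, column top
    for a,c in((.185,.215),(.27,.3)):
        q=S[(S[...,2]>a)&(S[...,2]<c)&(abs(S[...,1])<.05)&(abs(S[...,0])<.05)];print(n,a,len(q),np.percentile(q,[3,50,97],axis=0).round(4).tolist())
    m=(hsv[...,0]>10)&(hsv[...,0]<28)&(hsv[...,1]>110)&(S[...,2]>.04)&(S[...,2]<.06)&(abs(S[...,0])<.08)&(abs(S[...,1])<.05)
    print("brass",m.sum(),S[m].mean(0))
E
```

```text
t 6.15 pos [ 0.3957 -0.2024  0.2335] az 160.13 zax [ 0.012 -0.006 -1.   ] F [ 0.2 -0.1  0.3] w 0.0232 q [-0.47  0.12 -0.14  1.3  -0.   -0.13]
scene 127 305 [116, 1, 110]; scene 127 312 [102, -15, 111]; scene 128 304 [108, 11, 112]; scene 128 305 [108, 7, 111]; scene 128 306 [105, 6, 112]; scene 128 311 [93, -4, 114]; scene 128 312 [96, -11, 111]; scene 128 313 [93, -12, 112]; scene 129 304 [103, 15, 112]; scene 129 305 [102, 12, 111]; scene 129 306 [99, 10, 112]; scene 129 311 [94, -5, 110]; scene 129 312 [87, -4, 114]; scene 129 313 [86, -7, 113]; scene 130 304 [101, 16, 110]; scene 130 305 [98, 14, 110]; scene 130 306 [94, 14, 112]; scene 130 307 [93, 11, 112]; scene 130 308 [91, 8, 111]; scene 130 309 [90, 5, 111]; scene 130 310 [86, 4, 112]; scene 130 311 [86, 0, 111]; scene 130 312 [84, -2, 111]; scene 130 313 [87, -8, 109]; scene 131 304 [100, 17, 107]; scene 131 305 [94, 18, 110]; scene 131 306 [94, 13, 108]; scene 131 307 [89, 13, 110]; scene 131 308 [89, 10, 109]; scene 131 309 [86, 8, 110]; scene 131 310 [88, 2, 108]; scene 131 311 [82, 3, 110]; scene 131 312 [85, -2, 108];
[... 3854 characters left out ...]
 [77, -5, 103]; top 164 394 [70, 3, 105]; top 164 395 [70, 1, 107]; top 164 396 [73, -3, 102]; top 164 397 [73, -5, 105]; top 165 393 [67, 5, 103]; top 165 394 [68, 2, 102]; top 165 395 [68, -1, 104]; top 165 396 [69, -3, 105]; top 165 397 [70, -6, 105]; top 166 393 [64, 4, 103]; top 166 394 [65, 1, 104]; top 166 395 [65, -1, 105]; top 166 396 [65, -4, 108]; top 167 393 [60, 3, 105]; top 167 394 [62, 0, 104]; top 167 395 [62, -2, 106]; top 167 396 [64, -6, 102]; 
top 0.185 119 [[-0.026, -0.0264, 0.2004], [-0.0148, 0.0132, 0.2062], [0.0169, 0.027, 0.214]]
top 0.27 258 [[-0.0189, -0.019, 0.2725], [-0.0012, 0.0005, 0.2772], [0.0199, 0.0192, 0.2843]]
brass 9 [-0.00316894  0.00054003  0.04968665]
```

```bash
python3 - <<'E'
from h import *
to([.4368,.3526,.14],-157.5)
E
```

```text
t 6.45 pos [ 0.3911 -0.2     0.2257] az 160.13 zax [-0.003  0.001 -1.   ] F [-0.   0.1 -0.6] w 0.0675 q [-0.47  0.13 -0.15  1.3  -0.   -0.13]
shift now-axes cm [14.46 53.52  8.63]
turn z rad -0.74 shift after turn [-25.38  49.29   8.63]
```

play_rows(moves=[[1,[0,0,0],[0,0,-0.123]],[1,[0,0,0],[0,0,-0.123]],[1,[0,0,0],[0,0,-0.123]],[1,[0,0,0],[0,0,-0.123]],[1,[0,0,0],[0,0,-0.124]],[1,[0,0,0],[0,0,-0.124]],[1,[-1.8,3.5,0],[0,0,0]],[1,[-1.8,3.5,0],[0,0,0]],[1,[-1.8,3.5,0],[0,0,0]],[1,[-1.8,3.5,0],[0,0,0]],[1,[-1.8,3.5,0],[0,0,0]],[1,[-1.8,3.5,0],[0,0,0]]])

```text
clock: 7.45
eef_pos: [0.4104, 0.0366, 0.2261]
tool_rot: [-0.195, 0.981, 0.0, -0.001]
ft_force: [1.4, 0.4, -0.1]
grip_width: 0.0856
```

play_rows(moves=[[1,[-1.8,3.5,0],[0,0,0]],[1,[-1.8,3.5,0.5],[0,0,0]],[1,[-1.8,3.5,1],[0,0,0]],[1,[-1.8,3.5,1],[0,0,0]],[1,[-1.8,3.5,1],[0,0,0]],[1,[-1.8,3.5,1],[0,0,0]],[1,[-1.8,3.5,1],[0,0,0]],[1,[-1.8,3.5,0],[0,0,0]],[1,[0,0,0],[0,0,0]],[1,[0,0,0],[0,0,0]]])

```text
clock: 8.28
eef_pos: [0.4359, 0.35, 0.1698]
tool_rot: [-0.197, 0.98, -0.001, -0.002]
ft_force: [-0.1, 0.3, -0.8]
grip_width: 0.0857
```

```bash
python3 - <<'E'
from h import *
to([.4368,.3526,.14],-157.5)
o,p,d,i=cam("wrist");cv2.imwrite("pics/w2.png",p[:,:,::-1]);P=wcloud(o,i,d);np.savez("w2.npz",p=p,d=d,P=P)
hsv=cv2.cvtColor(p,cv2.COLOR_RGB2HSV);m=(hsv[...,0]>22)&(hsv[...,0]<34)&(hsv[...,1]>170)&(hsv[...,2]>60)
nn,l,st,c=cv2.connectedComponentsWithStats(m.astype(np.uint8));k=1+st[1:,4].argmax();v,u=np.nonzero(l==k)
q=wcast(o,i,np.stack([u,v],1),.061);mu=q.mean(0);w,vv=np.linalg.eigh(np.cov((q-mu)[:,:2].T));e=vv[:,1];t=(q-mu)[:,:2]@e
print(st[k],mu,e,np.degrees(np.arctan2(e[1],e[0])),np.percentile(t,[0,100]),"width",np.percentile((q-mu)[:,:2]@vv[:,0],[2,98]),"z",np.median(P[l==k][:,2]))
E
```

```text
t 8.28 pos [0.4359 0.35   0.1698] az -157.27 zax [-0.003 -0.003 -1.   ] F [-0.1  0.3 -0.8] w 0.0857 q [ 0.68  0.39  0.06  1.24 -0.    0.28]
shift now-axes cm [-0.2   0.21  2.97]
turn z rad 0.004 shift after turn [-0.2   0.21  2.97]
[271 176  16 108 990] [0.44653044 0.35168309 0.061     ] [-0.93077166 -0.36560103] -158.55542396398965 [-0.05457718  0.03832013] width [-0.00687303  0.00579133] z 0.058597702782750394
```

View pics/w2.png

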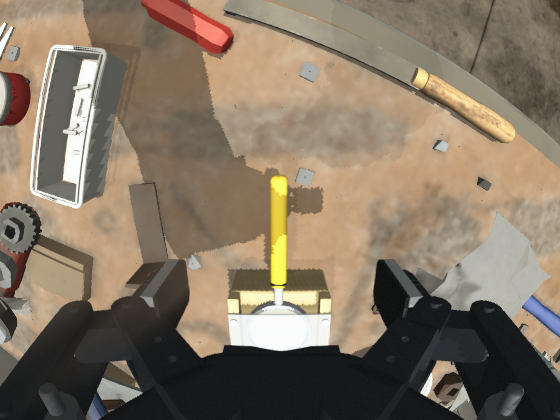

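The wrist view shows the handle at columns 271–287, centred between the open fingers. Descending and gripping.

play_rows(moves=[[1,[-0.2,-0.1,3.0],[0,0,0]],[1,[0,0,3.0],[0,0,0]],[1,[0,0,3.0],[0,0,0]],[1,[0,0,3.0],[0,0,0]],[1,[0,0,1.4],[0,0,0]],[1,[0,0,0],[0,0,0]],[-1,[0,0,0],[0,0,0]],[-1,[0,0,0],[0,0,0]],[-1,[0,0,0],[0,0,0]],[-1,[0,0,0],[0,0,0]],[-1,[0,0,0],[0,0,0]],[-1,[0,0,0],[0,0,0]]])

```text
clock: 9.33
eef_pos: [0.4397, 0.349, 0.0392]
tool_rot: [-0.195, 0.981, 0.0, 0.001]
ft_force: [0.1, 0.1, 1.4]
grip_width: 0.0131
```

play_rows(moves=[[-1,[0,0,0],[0,0,0]],[-1,[0,0,0],[0,0,0]],[-1,[0,0,0],[0,0,0]]])

```text
clock: 9.58
eef_pos: [0.4396, 0.349, 0.0388]
tool_rot: [-0.195, 0.981, 0.0, 0.001]
ft_force: [0.2, -0.6, 2.4]
grip_width: 0.0123
```

```bash
python3 - <<'E'
from h import *
to([.438,.3505,.036],-157.5);print(bot.get_obs()["ft_torque"])
E
```

```text
t 9.58 pos [0.4396 0.349  0.0388] az -157.46 zax [ 0.001  0.001 -1.   ] F [ 0.2 -0.6  2.4] w 0.0123 q [ 0.67  0.51 -0.13  0.93 -0.    0.28]
shift now-axes cm [0.09 0.2  0.28]
turn z rad 0.001 shift after turn [0.09 0.2  0.28]
[ 0.09394544 -0.23119539 -0.00757066]
```

play_rows(moves=[[-1,[0,0,-0.15],[0,0,0]],[-1,[0.3,0,-0.05],[0,0,0]],[-1,[0.6,0,0],[0,0,0]],[-1,[0.8,0,0],[0,0,0]],[-1,[0.8,0,0],[0,0,0]]])

```text
clock: 10.0
eef_pos: [0.4147, 0.3381, 0.0398]
tool_rot: [-0.195, 0.981, -0.0, -0.001]
ft_force: [-0.5, 0.2, -0.8]
grip_width: 0.0125
```

```bash
python3 - <<'E'
from h import *
to(None);print(bot.get_obs()["ft_torque"])
E
```

```text
t 10.0 pos [0.4147 0.3381 0.0398] az -157.48 zax [-0.001 -0.001 -1.   ] F [-0.5  0.2 -0.8] w 0.0125 q [ 0.68  0.47 -0.2   0.91  0.    0.29]
[-0.0189449   0.07626349 -0.01388009]
```

Sliding freely; pull the rest of the way out, then lift.

play_rows(moves=[[-1,[1,0,0],[0,0,0]],[-1,[1,0,0],[0,0,0]],[-1,[1,0,0],[0,0,0]],[-1,[1,0,0],[0,0,0]],[-1,[1,0,0],[0,0,0]],[-1,[1,0,0],[0,0,0]],[-1,[1,0,0],[0,0,0]],[-1,[0.8,0,0],[0,0,0]],[-1,[0.4,0,0],[0,0,0]],[-1,[0,0,-0.5],[0,0,0]],[-1,[0,0,-1],[0,0,0]],[-1,[0,0,-1.5],[0,0,0]]])

```text
clock: 11.0
eef_pos: [0.34, 0.3071, 0.0701]
tool_rot: [-0.195, 0.981, -0.001, -0.001]
ft_force: [0.3, -0.9, -1.1]
grip_width: 0.0128
```

play_rows(moves=[[-1,[0,0,-2],[0,0,0]],[-1,[0,0,-2],[0,0,0]],[-1,[0,0,-2],[0,0,0]],[-1,[0,0,-2],[0,0,0]],[-1,[0,0,-1.5],[0,0,0]],[-1,[0,0,-0.5],[0,0,0]],[-1,[0,0,0],[0,0,0]]])

```text
clock: 11.58
eef_pos: [0.3416, 0.3086, 0.172]
tool_rot: [-0.195, 0.981, 0.001, 0.002]
ft_force: [0.0, 0.2, -0.4]
grip_width: 0.0126
```

```bash
python3 - <<'E'
from h import *
to(None);print(bot.get_obs()["ft_torque"])
for n in("scene","top"):
    o,p,d,i=cam(n);np.savez(n+"2.npz",p=p,d=d,P=cloud(d,i))
    cv2.imwrite(f"pics/{n}2.png",p[:,:,::-1])
E
```

```text
t 11.58 pos [0.3416 0.3086 0.172 ] az -157.48 zax [ 0.003  0.003 -1.   ] F [ 0.   0.2 -0.4] w 0.0126 q [ 0.73  0.2  -0.21  1.16 -0.    0.34]
[ 0.02020939  0.02745001 -0.01228738]
```

View pics/scene2.png

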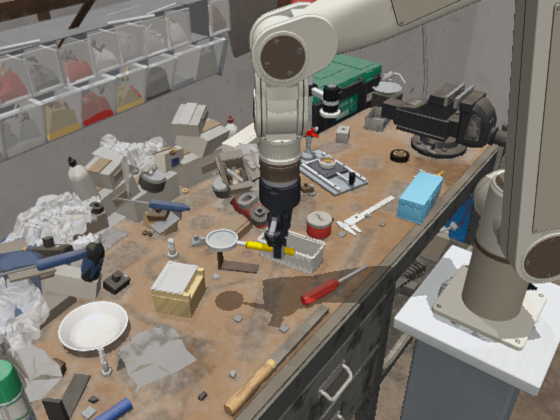

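The loupe is held clear of the rest, with its lens at (221,240) in the scene view. Measuring the rim relative to the tool.

```bash
cat > lens.py <<'E'
from h import *
def lens(o,A):
    r=R.from_quat(o["tool_rot"]).as_matrix();Q=(A["P"]-o["eef_pos"])@r   # tool frame
    m=(Q[...,0]<-.045)&(Q[...,0]>-.17)&(abs(Q[...,1])<.045)&(abs(Q[...,2]+.019)<.03)
    q=Q[m];hsv=cv2.cvtColor(A["p"],cv2.COLOR_RGB2HSV)[m]
    if len(q)<20: print("few",len(q));return
    rim=q[(q[:,0]<-.078)];c=np.c_[rim,np.ones(len(rim))]
    s=np.linalg.lstsq(np.c_[rim[:,:2],np.ones(len(rim))],rim[:,2],rcond=None)[0]
    (cx,cy),rad=cv2.minEnclosingCircle((rim[:,:2]*1000).astype(np.float32))
    print("n",len(q),"rim",len(rim),"circle mm",cx,cy,rad,"pct x",np.percentile(rim[:,0],[1,50,99]).round(4),"y",np.percentile(rim[:,1],[1,50,99]).round(4),"z",np.percentile(rim[:,2],[2,50,98]).round(4),"plane",s.round(3),"z@c",s@[cx/1e3,cy/1e3,1])
E
python3 - <<'E'
from lens import *
o=bot.get_obs()
for n in("scene","top"): print(n);lens(o,np.load(n+"2.npz"))
E
```

```text
scene
n 731 rim 620 circle mm -114.49618530273438 0.8439473509788513 36.56080627441406 pct x [-0.1484 -0.1178 -0.081 ] y [-0.0279  0.0044  0.0336] z [-0.0237 -0.0195 -0.0137] plane [ 0.02   0.019 -0.017] z@c -0.019466569268702827
top
n 524 rim 463 circle mm -114.43357849121094 -2.154984712600708 36.00023651123047 pct x [-0.1479 -0.1184 -0.0816] y [-0.0302 -0.0002  0.0298] z [-0.0229 -0.0175 -0.0126] plane [ 0.009  0.    -0.017] z@c -0.01760516051847171
```

```bash
python3 - <<'E'
from h import *
P=np.load("top0.npz")["P"]
for y in np.arange(-.3,.36,.06):
    m=(P[...,0]>.28)&(P[...,0]<.58)&(abs(P[...,1]-y)<.03);q=P[m];q=q[q[:,2]>.05];print(round(y,2),q[q[:,2].argmax()].round(3) if len(q) else None,end=" ")
to([.4008,-.2,.24],160.5)
E
```

```text
-0.3 [ 0.579 -0.278  0.279] -0.24 [ 0.577 -0.269  0.278] -0.18 [ 0.292 -0.199  0.067] -0.12 None -0.06 None 0.0 [ 0.421 -0.002  0.052] 0.06 [0.344 0.042 1.271] 0.12 [0.559 0.101 0.088] 0.18 [0.386 0.155 0.059] 0.24 [0.556 0.254 0.06 ] 0.3 None t 11.68 pos [0.3403 0.3074 0.1698] az -157.48 zax [-0. -0. -1.] F [ 0.1 -0.1 -0.8] w 0.0124 q [ 0.73  0.2  -0.21  1.16 -0.    0.34]
shift now-axes cm [ 13.85 -49.19  -7.01]
turn z rad 0.733 shift after turn [-22.64 -45.81  -7.01]
```

play_rows(moves=[[-1,[0,0,-0.5],[0,0,0.1]],[-1,[0,0,-0.5],[0,0,0.124]],[-1,[0,0,-0.5],[0,0,0.124]],[-1,[0,0,-0.5],[0,0,0.124]],[-1,[0,0,0],[0,0,0.124]],[-1,[0,0,0],[0,0,0.087]],[-1,[0,0,0],[0,0,0.05]],[-1,[-0.7,-1.5,0],[0,0,0]],[-1,[-1.1,-2.5,0],[0,0,0]],[-1,[-1.4,-3.1,0],[0,0,0]],[-1,[-1.4,-3.1,0],[0,0,0]],[-1,[-1.4,-3.1,0],[0,0,0]]])

```text
clock: 12.68
eef_pos: [0.3516, 0.1606, 0.1888]
tool_rot: [0.168, 0.986, -0.001, -0.001]
ft_force: [1.3, -0.3, -0.7]
grip_width: 0.0124
```

play_rows(moves=[[-1,[-1.4,-3.1,0],[0,0,0]],[-1,[-1.4,-3.1,0],[0,0,0]],[-1,[-1.4,-3.1,0],[0,0,0]],[-1,[-1.4,-3.1,0],[0,0,0]],[-1,[-1.4,-3.1,0],[0,0,0]],[-1,[-1.4,-3.1,0],[0,0,0]],[-1,[-1.4,-3.1,0],[0,0,0]],[-1,[-1.4,-3.1,0],[0,0,0]],[-1,[-1.4,-3.1,0],[0,0,0]],[-1,[-1.1,-2.5,0],[0,0,0]],[-1,[-0.6,-1.5,0],[0,0,0]],[-1,[0,0,0],[0,0,0]]])

```text
clock: 13.68
eef_pos: [0.3806, -0.1889, 0.1888]
tool_rot: [0.171, 0.985, -0.0, -0.001]
ft_force: [-0.0, 0.0, -0.6]
grip_width: 0.0128
```

```bash
python3 - <<'E'
from lens import *
for _ in range(4): o=bot.get_obs();bot.camera("top")
to([.3820,-.1934,.0855],160.5)
for n in("scene","top"):
    o,p,d,i=cam(n);A=dict(p=p,d=d,P=cloud(d,i));print(n);lens(o,A);np.savez(n+"3.npz",**A)
E
```

```text
t 13.88 pos [ 0.3804 -0.1853  0.1894] az 160.57 zax [-0.002  0.001 -1.   ] F [ 0.5 -0.2 -1.1] w 0.0127 q [-0.45  0.12 -0.26  1.2   0.   -0.11]
shift now-axes cm [-0.44 -0.72 10.39]
turn z rad 0.001 shift after turn [-0.44 -0.72 10.39]
scene
n 298 rim 258 circle mm -114.34468841552734 0.681992769241333 36.13314437866211 pct x [-0.1469 -0.1135 -0.081 ] y [-0.0269  0.0038  0.0332] z [-0.0208 -0.0165 -0.0097] plane [ 0.027  0.025 -0.013] z@c -0.01631187770928473
top
n 531 rim 475 circle mm -114.16812896728516 0.3193552792072296 35.30237579345703 pct x [-0.1476 -0.1175 -0.0829] y [-0.0291  0.0011  0.0309] z [-0.0217 -0.0168 -0.0117] plane [ 0.014 -0.004 -0.015] z@c -0.016665382639174203
```

play_rows(moves=[[-1,[0,-0.4,0.7],[0,0,0]],[-1,[0,-0.4,1.5],[0,0,0]],[-1,[0,0,1.8],[0,0,0]],[-1,[0,0,1.8],[0,0,0]],[-1,[0,0,1.8],[0,0,0]],[-1,[0,0,1.5],[0,0,0]],[-1,[0,0,0.9],[0,0,0]],[-1,[0,0,0.3],[0,0,0]],[-1,[0,0,0],[0,0,0]],[-1,[0,0,0],[0,0,0]]])

```text
clock: 14.82
eef_pos: [0.3789, -0.1939, 0.0878]
tool_rot: [0.169, 0.986, -0.0, 0.0]
ft_force: [0.2, -0.6, -0.1]
grip_width: 0.0126
```

```bash
python3 - <<'E'
from lens import *
for n in("scene","top"):
    o,p,d,i=cam(n);A=dict(p=p,d=d,P=cloud(d,i));print(n);lens(o,A);np.savez(n+"4.npz",**A);cv2.imwrite(f"pics/{n}4.png",p[:,:,::-1])
r=R.from_euler('z',-19.5,degrees=True).as_matrix()
L=R.from_quat(o["tool_rot"]).apply([-.1155,.001,-.0165])+o["eef_pos"];print("lens in stand",(L-[.5955,-.269,0])@r)
to([.4857,-.2301,.0865],160.5)
E
```

```text
scene
n 290 rim 255 circle mm -113.94488525390625 0.6141917705535889 35.266754150390625 pct x [-0.1473 -0.1144 -0.0801] y [-0.0279  0.0043  0.0331] z [-0.0212 -0.0166 -0.0091] plane [ 0.024  0.024 -0.014] z@c -0.016303207097199558
top
n 448 rim 401 circle mm -113.97746276855469 1.0265934467315674 35.65784454345703 pct x [-0.1476 -0.1173 -0.0819] y [-0.0291  0.001   0.031 ] z [-0.0225 -0.0166 -0.0113] plane [ 0.011  0.01  -0.015] z@c -0.016679108404689717
lens in stand [-0.11341517 -0.00047684  0.10479734]
t 14.92 pos [ 0.3793 -0.1942  0.0882] az 160.54 zax [ 0.002 -0.001 -1.   ] F [ 0.3  0.4 -1.3] w 0.0126 q [-0.47  0.22 -0.42  0.92 -0.   -0.13]
shift now-axes cm [-11.23   0.15   0.2 ]
turn z rad 0.001 shift after turn [-11.23   0.16   0.2 ]
```

View pics/scene4.png

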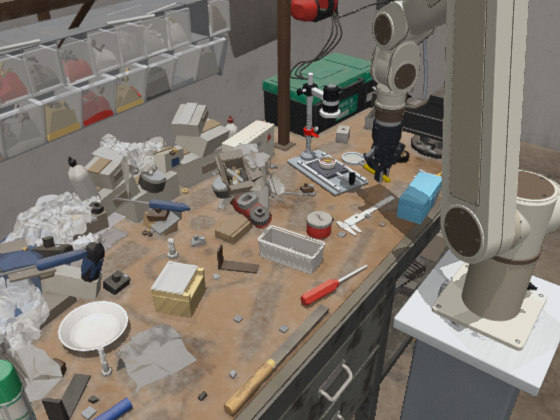

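The scene view shows the lens at (352,158), level and in front of the gap, with the red pointer at (312,132) intact. Moving in slowly.

play_rows(moves=[[-1,[-0.5,0.05,0.1],[0,0,0]],[-1,[-1,0,0.05],[0,0,0]],[-1,[-1.2,0,0],[0,0,0]],[-1,[-1.2,0,0],[0,0,0]],[-1,[-1.2,0,0],[0,0,0]],[-1,[-1.2,0,0],[0,0,0]],[-1,[-1.2,0,0],[0,0,0]],[-1,[-1.2,0,0],[0,0,0]],[-1,[-1.2,0,0],[0,0,0]],[-1,[-0.8,0,0],[0,0,0]],[-1,[-0.5,0,0],[0,0,0]],[-1,[0,0,0],[0,0,0]]])

```text
clock: 15.92
eef_pos: [0.4856, -0.2311, 0.0858]
tool_rot: [0.169, 0.986, -0.0, 0.001]
ft_force: [0.2, 0.9, -1.0]
grip_width: 0.0125
```

play_rows(moves=[[-1,[0,0,0],[0,0,0]],[-1,[0,0,0],[0,0,0]],[-1,[0,0,0],[0,0,0]],[-1,[0,0,0],[0,0,0]]])

```text
clock: 16.25
eef_pos: [0.4838, -0.2305, 0.0859]
tool_rot: [0.169, 0.986, 0.0, -0.0]
ft_force: [-0.6, 0.3, -0.8]
grip_width: 0.0128
```

```bash
python3 - <<'E'
from lens import *
Rs=R.from_euler('z',-19.5,degrees=True).as_matrix()
for n in("scene","top"):
    o,p,d,i=cam(n);A=dict(p=p,d=d,P=cloud(d,i));np.savez(n+"5.npz",**A)
    if n=="scene": a=cv2.resize(p[70:190,280:420,::-1],(700,600),interpolation=cv2.INTER_CUBIC);cv2.imwrite("pics/s5.png",a)
    S=(A["P"]-[.5955,-.269,0])@Rs;hsv=cv2.cvtColor(p,cv2.COLOR_RGB2HSV)
    q=S[(np.hypot(S[...,0],S[...,1])<.045)&(S[...,2]>.085)&(S[...,2]<.125)]
    if len(q): print(n,"rim",len(q),np.percentile(q,[1,50,99],axis=0).round(4).tolist(),cv2.minEnclosingCircle((q[:,:2]*1000).astype(np.float32)))
    red=((hsv[...,0]<7)|(hsv[...,0]>173))&(hsv[...,1]>120)&(S[...,0]>.045)&(S[...,0]<.078)&(abs(S[...,1])<.007)&(S[...,2]>.08)&(S[...,2]<.13)
    print(n,"pointer",red.sum(),np.median(S[red],0))
L=R.from_quat(o["tool_rot"]).apply([-.1155,.001,-.0165])+o["eef_pos"];print("lens in stand",(L-[.5955,-.269,0])@Rs)
to(None)
E
```

```text
scene rim 216 [[-0.0404, -0.0272, 0.0951], [-0.004, 0.0043, 0.102], [0.0279, 0.0339, 0.1077]] ((-5.186738014221191, -0.04471442475914955), 36.769981384277344)
scene pointer 17 [0.06351609 0.00153969 0.10366966]
top rim 251 [[-0.0408, -0.0179, 0.0969], [-0.0087, 0.0079, 0.1028], [0.0247, 0.0305, 0.109]] ((-8.366371154785156, 4.818057060241699), 37.07596969604492)
top pointer 23 [6.90571812e-02 1.54483573e-05 1.05269865e-01]
lens in stand [-2.58332062e-03  5.61052870e-05  1.02417541e-01]
t 16.35 pos [ 0.4839 -0.2306  0.0859] az 160.53 zax [-0.  0. -1.] F [ 0.4 -0.3 -0.5] w 0.0124 q [-0.44  0.42 -0.14  1.01 -0.   -0.1 ]
```

View pics/s5.png

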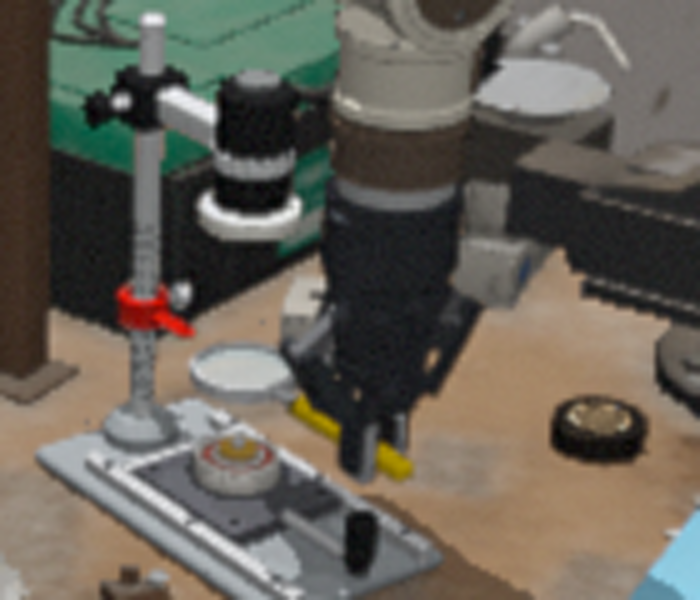

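The zoom shows the lens at (240,370) between the ring light and the bearing, level and touching nothing. A final 3 mm correction inward.

play_rows(moves=[[-1,[-0.15,0,-0.05],[0,0,0]],[-1,[-0.15,0,0],[0,0,0]],[-1,[0,0,0],[0,0,0]],[-1,[0,0,0],[0,0,0]],[-1,[0,0,0],[0,0,0]],[-1,[0,0,0],[0,0,0]],[-1,[0,0,0],[0,0,0]],[-1,[0,0,0],[0,0,0]]])

```text
clock: 17.02
eef_pos: [0.487, -0.2316, 0.0863]
tool_rot: [0.169, 0.986, -0.0, -0.0]
ft_force: [0.4, 0.1, -0.2]
grip_width: 0.0129
```

```bash
python3 - <<'E'
from lens import *
Rs=R.from_euler('z',-19.5,degrees=True).as_matrix()
for n in("scene","top"):
    o,p,d,i=cam(n);S=(cloud(d,i)-[.5955,-.269,0])@Rs
    q=S[(np.hypot(S[...,0],S[...,1])<.045)&(S[...,2]>.085)&(S[...,2]<.125)]
    print(n,np.percentile(q,[1,50,99],axis=0).round(4).tolist())
    b=S[(np.hypot(S[...,0],S[...,1])<.035)&(S[...,2]>.04)&(S[...,2]<.056)];print("bearing",len(b),np.percentile(b,[2,50,98],axis=0).round(4).tolist() if len(b) else 0)
L=R.from_quat(o["tool_rot"]).apply([-.1155,.001,-.0165])+o["eef_pos"];print("lens in stand",(L-[.5955,-.269,0])@Rs)
to(None)
E
```

```text
scene [[-0.0406, -0.0273, 0.0948], [-0.0006, 0.0045, 0.1028], [0.0316, 0.0321, 0.1081]]
bearing 132 [[-0.0262, -0.0229, 0.0408], [-0.0052, 0.0049, 0.0445], [0.0239, 0.0262, 0.0532]]
top [[-0.0421, -0.0172, 0.0962], [-0.0073, 0.0088, 0.1029], [0.0281, 0.0308, 0.1107]]
bearing 43 [[-0.023, -0.0167, 0.041], [-0.0151, 0.0103, 0.0439], [0.006, 0.0243, 0.0497]]
lens in stand [7.69977768e-04 8.88483648e-05 1.02772836e-01]
t 17.12 pos [ 0.487  -0.2316  0.0863] az 160.53 zax [-0.  0. -1.] F [-0.4 -0.4 -1.1] w 0.0127 q [-0.44  0.42 -0.13  1.02 -0.   -0.1 ]
```

```bash
python3 -c "
from workcell import bot
print(bot.job_done())"
```

```text
the job is handed in; nothing more can be done
None
```

The stage is fully home and the loupe is held still in the gap under the camera, centred over the bearing at the pointer's height. I handed the job in at about 17 s of the 61 s; no verdict was reported.

- **Stage:** I pushed the knob with the shut fingers until it stalled against its stop at about 10 N.
- **Loupe:** I gripped the handle about 115 mm behind the lens, drew it straight out of its rest, carried it round and slid it in from the front.
- **Centring:** The last check put the lens at about (+1, 0) mm from the camera's axis. In the scene view the rim and the bearing agree to about 1–2 mm.
- **Height:** The lens middle measured 102.8 mm against about 103 mm for the pointer.
- **Level and free:** The tool was vertical, and the wrist force was only about 1 N, so nothing was touching.

Three limits on the checks:
- **Rim tilt:** The depth fits of the rim read 0.01–0.025 rad of tilt, which is about their noise.
- **Top view:** The ring light half hid the lens from above, so its rim extents were lopsided and I went by the scene view and the tool pose.
- **Other objects:** I saw no sign that the pointer or the tub, tin, bolt and caliper had moved, but I did not re-measure the last four at the end.

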